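# Seat the keyed slide rotor in the spinner and shut its cover

### The job

Fit the slide rotor into the open spinner: set it over the spindle in the middle of the bowl, press and turn it until its keyways find the spindle's keys and it drops fully home. Then let go of it and slide the cover fully shut over the bowl. Leave the jar, the slide box and the cassette tray where they stand.

Things in the scene. Friction and masses are not known exactly. Their poses are not given: they have to be found in the camera images.
- rotor: Loose slide rotor, 0.26 to 0.49 kg, standing upright on the bench. Origin: centre of its underside, z up. Aluminium hub 40 x 40 mm, 28 mm high; on it a solid disc 120 mm across, z = 28 to 34 mm. The hub's underside has a cross-shaped bore 28 mm deep: two crossing keyways 9 mm wide, 29 mm long, along the rotor's own x and y, so it fits the spindle in four positions 90 degrees apart.
- grip_bar (a point): Point in the rotor's black grip bar, on its axis, 55 mm above its underside; axes as the rotor's. The bar is 56 mm long (rotor's x), 16 mm thick (its y), and stands on the disc from 34 to 66 mm. Its long faces are free to grasp, fingertips above the disc. Four dark clips 14 mm high stand on the disc, 50 mm from the axis, 35 degrees either side of the bar's ends.
- spinner: Fixed white bench spinner, 210 mm (its x, -105 to +105) by 420 mm (its y, -110 to +310), top deck at 108 mm. Origin: on the bench directly under the spindle axis. Round that axis is an open bowl, 170 mm across, from the deck down to its floor at 30 mm. The cover slides along the spinner's own y.
- seat (a point): On the spindle axis, at the top of the spindle's collar (36 mm across), 36 mm above the bench: the rotor's underside rests here when fully home. Axes are the spinner's, not the keys'. Above it stand four steel keys in a cross 26 mm across, each 6 mm wide, 14 mm high. The spindle never turns; its keys stand at an unreported angle, different each time.
- nose (a point): Tip of the spindle's round nose, on the axis, 62 mm above the bench; 11 mm across, its last 4 mm a cone, 12 mm above the keys. It enters the bore at any angle and centres the rotor to about 1 mm; the rotor then rests on the keys, 14 mm too high, until within about 0.1 rad of a match, when it can drop. Keys can be seen from above or found by turning the pressed rotor up to a quarter turn.
- cover (a joint): How far the flat sliding cover is open, m, along the spinner's own +y: 0 fully shut over the bowl, 0.2 fully open (end stops at both). Starts 0.18 to 0.2. Stays where left, about 1.5 N of friction. Cover: 186 mm (x) by 196 mm (y), underside 110 mm and top 116 mm above the bench; it passes 8 mm over the grip bar of a rotor that is home and is stopped by one that is not.
- cover_grip (a point): Point in the cover's black upright fin, 138 mm above the bench, in the middle of the fin (60 mm along the spinner's x, 14 mm thick along its y, 116 to 150 mm above the bench), at the middle of the cover. Rides with the cover; axes are the spinner's. Grip it or push it along the spinner's -y to shut the cover.
- jar: Bystander: small amber jar, 56 mm across, 75 mm high. Origin: centre of its underside.
- slide_box: Bystander: closed plastic slide box, 87 x 62 x 33 mm. Origin: centre of its underside.
- cassette_tray: Bystander: small steel tray 80 x 60 mm with four white cassettes standing in it to 30 mm. Origin: centre of its underside.
There are look-alikes about, which are no part of the job. Leave any green or pink look-alike of the rotor alone.

How it is judged:
On the way:
1. the rotor is fully home on the spindle while the cover is still open (z of rotor in the frame of seat below 0.003 m and horizontal distance between rotor and seat below 0.004 m and angle between rotor's own z axis and vertical below 0.06 rad and value of joint cover above 0.12 m), for 0.2 s.
At the end, for the whole second after the job is handed in: The rotor sits fully home on the spindle: underside within 3 mm of the collar, centred within 4 mm, upright within 0.06 rad, at rest; and the cover is shut to within 6 mm (z of rotor in the frame of seat below 0.003 m and horizontal distance between rotor and seat below 0.004 m and angle between rotor's own z axis and vertical below 0.06 rad and linear speed of rotor below 0.02 m/s and value of joint cover below 0.006 m); the robot touches nothing.
It fails at once if the jar is moved more than 30 mm or tipped (distance of jar from where it was at the start of the episode above 0.03 m or angle between jar's own z axis and vertical above 0.5 rad).
It fails at once if the slide box is moved more than 30 mm or tipped (distance of slide_box from where it was at the start of the episode above 0.03 m or angle between slide_box's own z axis and vertical above 0.5 rad).
It fails at once if the cassette tray is moved more than 30 mm or tipped (distance of cassette_tray from where it was at the start of the episode above 0.03 m or angle between cassette_tray's own z axis and vertical above 0.5 rad).
It also fails if it takes over 72 s, if anything falls off the work surface, if the arm or the gripper's body presses on something with over 40 N, if the wrist force passes 120 N, or if a joint passes its speed limit or range.

### The arm

A 7-joint arm with a two-finger parallel gripper is mounted at the origin on the work surface. World frame = base frame: x ahead of the robot, y to its left, z up, the work surface at z = 0. Lengths are in m, angles in rad, forces in N, time in s.
With the tool pointing down it reaches from about 0.425 to 0.875 m from the base axis. Payload 9.9 kg.
Tool frame: the origin (TCP) lies where the fingers leave the gripper's body, on its centre line; the fingertips stand 73 mm ahead of it and the grasp point (between the pads) lies arm.grip_point_offset ahead of it (arm.grip_point_offset is the distance from the TCP to the grasp point, in m); z points along the fingers, y is the line along which they close (so a half turn about z gives the same grasp; the last joint's range is limited). The gripper opens to 85 mm and grips with 20 to 120 N. Pads are 22 mm wide; open, the fingers measure 114 mm over their backs; the gripper's body (76 mm by 85 mm) begins 54 mm behind the grasp point. The pads swing forward as they close: fully open they stand 13 mm farther back than shut.
Start: joints at [-1.396, 0.576, 0.025, 1.437, -0.015, 1.129, -0.057], TCP at [0.173, 0.653, 0.304] pointing down, gripper open.
Joint ranges: [-2.76, 2.76], [-0.34, 2.15], [-1.52, 1.57], [0.19, 2.46], [-1.09, 4.23], [0.17, 1.99], [-2.82, 2.82]. Speed limits (rad/s): [2.22, 2.22, 3.01, 3.01, 3.14, 3.14, 3.14].

### API

Orientations are given as a unit quaternion [x, y, z, w].
In Python, from rig import readout, imaging, order, arm gives the robot as it stands. The module is installed in compiled form; this text tells all that it offers.
- The arm moves only by the tool carry_out, never from a script. Its argument "deltas" is a list of rows, each an object of numbers: "x", "y", "z": the shift along the tool's x, y, z normalised to -1 to 1, where 1 is 15 cm; "rx", "ry", "rz": the turn, a rotation vector about the tool's x, y, z normalised to -1 to 1, where 1 is 360 degrees; "hand": the opening, from 0 (shut) to 1 (fully open). A call has 1 to 20 rows; each row shifts and turns the commanded pose from where the row before left it, along the tool's axes as they then stand; what a row does not reach is not made up. A row lasts 1/10 s, in which the tool goes at most 50 mm and 8.59 degrees, less where a joint would pass 70% of its speed; a pose out of reach is approached as far as the arm can. A call with a number of a shift or a turn outside -1 to 1 is refused whole. A call with a gripper value outside its range is refused whole. The fingers move at their own pace and stop on an object; the grip force is fixed at half the most. Time passes only in rows, so rows that do not move let the fingers close. It gives the time, the measured TCP pose, the force, the opening and the grip force at its end, in the units of the state.
- readout.get_state(): the state, without advancing time (a new reading comes with each control period).
- imaging.capture(name): name is "scene" or "side" or "wrist"; returns the picture (420x560x3 uint8, red, green, blue); there is no depth.
- imaging.camera_info(name): a dict with "mtx" (3x3 intrinsics, pixels), "pose" (4x4, takes a point from camera to world coordinates). Camera axes: x right, y up, looking along -z (the intrinsics and any distortion apply to the point x, -y, -z); pixel columns grow to the right and rows downward; lengths in m; the calibration is good to about 2 mm. A picture is of the moment at which its call begins: read the wrist's pose just before it. camera_info takes no time and is no camera call; for the wrist camera it gives the pose at the moment of the call.
- order.close_job(): hands the job in; it is judged then, once.
The state is a dict: "t": time; "joint_pos": joint angles; "qd": joint speeds; "joint_torque": joint torques, N m; "ee_pos": TCP position; "tool_rot": TCP orientation; "ft_force": force on the tool from outside, world axes, zero at the start; "torque": the same for the moment, N m; "width": finger opening in m; "grip_force": force on a finger pad.
Only numpy, scipy, OpenCV 4.12 (cv2) and the standard library are available. Lean on these libraries where they do the work, as an engineer would, in place of code of your own. Each camera call takes 0.05 s, during which the arm holds its last target. There are 200 camera calls.

## Working session

There is one attempt and no reset: what is moved stays moved. The work goes in short steps, Python scripts to look and compute and a tool call to move; the robot and the scene stay as the last step left them, time stands still between calls to the robot, and variables do not carry over. Pictures are saved under pics/ and viewed, at most 10 in all, crops included, and the job is handed in when it is done.

Besides the shell and the picture viewer there is one more tool, called after ">>>" by a JSON object that holds its "method" and its "body", one argument or row to a line. carry_out: Moves the arm, as the interface text tells. Scaled input: -1 to 1 covers 15 cm each way for a shift and 360 degrees each way for a turn. Its arguments: {"type":"object","properties":{"deltas":{"type":"array"}},"required":["deltas"]}

```bash
mkdir -p pics; cat > h.py <<'E'
import numpy as np, cv2
from rig import readout, imaging, order, arm
from scipy.spatial.transform import Rotation as R
def ray(name,uv,z,info=None):
    i=info or imaging.camera_info(name); K=np.array(i["mtx"]);T=np.array(i["pose"])
    d=np.linalg.inv(K)@np.array([uv[0],uv[1],1.]); d=T[:3,:3]@(d*[1,-1,-1]); o=T[:3,3]
    return o+d*(z-o[2])/d[2]
def proj(name,p,info=None):
    i=info or imaging.camera_info(name); K=np.array(i["mtx"]);T=np.array(i["pose"])
    c=T[:3,:3].T@(np.array(p)-T[:3,3]); c=K@(c*[1,-1,-1]); return c[:2]/c[2]
def snap(name,f):
    im=imaging.capture(name); cv2.imwrite('pics/'+f,im[:,:,::-1]); return im
E
python3 - <<'E'
from h import *
for n in("scene","side","wrist"):
    snap(n,n+'0.png'); i=imaging.camera_info(n); print(n,np.round(i["pose"],3).tolist(),np.round(i["mtx"],1).tolist())
s=readout.get_state(); print(s,arm.grip_point_offset)
a=cv2.imread('pics/scene0.png');b=cv2.imread('pics/side0.png');
E
```

```text
scene [[-0.633, -0.412, 0.656, 1.03], [0.774, -0.344, 0.531, 0.201], [0.007, 0.844, 0.536, 0.541], [0.0, 0.0, 0.0, 1.0]] [[393.3, 0.0, 285.6], [0.0, 393.3, 204.9], [0.0, 0.0, 1.0]]
side [[-0.803, 0.483, -0.35, 0.205], [-0.596, -0.639, 0.486, 0.183], [0.011, 0.599, 0.801, 0.755], [0.0, 0.0, 0.0, 1.0]] [[389.0, 0.0, 284.5], [0.0, 389.0, 202.2], [0.0, 0.0, 1.0]]
wrist [[0.255, -0.934, -0.251, 0.11], [0.967, 0.246, 0.068, 0.667], [-0.002, -0.26, 0.966, 0.374], [0.0, 0.0, 0.0, 1.0]] [[317.6, 0.0, 278.1], [0.0, 317.6, 212.3], [0.0, 0.0, 1.0]]
{'t': 0.15, 'joint_pos': array([-1.39580552,  0.57634531,  0.02485979,  1.43770884, -0.01502673,
        1.12900339, -0.05646528]), 'qd': array([-0.00147784, -0.00166568,  0.00019446, -0.00179259, -0.00037594,
        0.00251418, -0.00113106]), 'joint_torque': array([ 3.80602185e-03, -7.66265345e+01,  2.25307480e+00, -2.86182225e+01,
        1.55716238e-02,  9.82476660e-03,  2.32874669e-05]), 'ee_pos': array([0.17266053, 0.65228466, 0.30323881]), 'tool_rot': array([ 1.29011341e-01,  9.91642911e-01, -6.37313689e-04, -6.10581087e-05]), 'ft_force': array([-1.06573735, -0.03789983,  0.09156772]), 'torque': array([-0.04643389,  0.03283185, -0.02413619]), 'grip_force': 0.0, 'width': 0.08531074910135786} 0.0539
```

View pics/scene0.png

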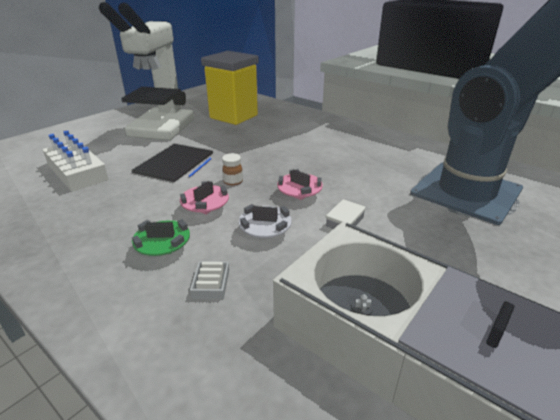

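View pics/side0.png

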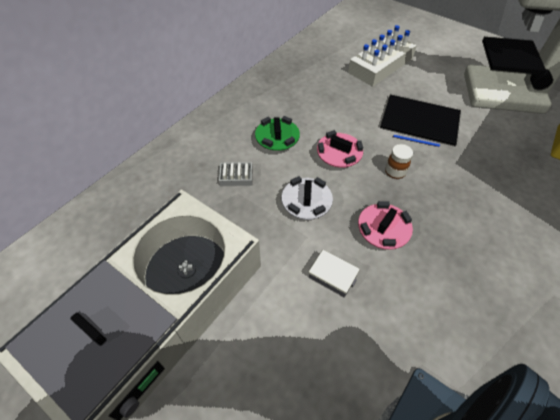

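Candidates are the grey-white rotor at scene (265,222) / side (307,197), green at scene (162,237), and pink at scene (205,198) and (300,185). The grey-white one fits because green and pink are look-alikes. The spindle is at scene (364,303) / side (185,267), and the fin at scene (501,324) / side (88,327). I'll confirm with an enlarged crop.

```bash
python3 - <<'E'
from h import *
a=cv2.imread('pics/scene0.png');b=cv2.imread('pics/side0.png')
def c(im,u,v,r): return cv2.resize(im[v-r:v+r,u-r:u+r],(300,300),interpolation=cv2.INTER_CUBIC)
cv2.imwrite('pics/crop1.png',np.vstack([np.hstack([c(a,265,220,35),c(b,307,197,35)]),np.hstack([c(a,364,303,25),c(b,185,267,25)])]))
for n,im,(u,v) in(("scene",a,(265,220)),("side",b,(307,197))):
    r=45;sub=im[v-r:v+r,u-r:u+r].astype(int)
    dark=(sub.max(2)<45).astype(np.uint8)
    k,l,st,ce=cv2.connectedComponentsWithStats(dark)
    for j in range(1,k):
        if st[j,4]>25: print(n,'dark',ce[j]+[u-r,v-r],st[j,4],ray(n,ce[j]+[u-r,v-r],.055))
for n,q in(("scene",(364,300)),("side",(185,265))): print(n,ray(n,q,.062))
for n,q in(("scene",(501,324)),("side",(88,327))): print(n,'fin',ray(n,q,.138))
E
```

```text
side dark [307.04511278 192.73684211] 133 [ 0.48597245 -0.29485563  0.055     ]
scene [0.58712625 0.01068727 0.062     ]
side [0.57252308 0.0058656  0.062     ]
scene fin [0.58060219 0.19949272 0.138     ]
side fin [0.57614044 0.19581553 0.138     ]
```

View pics/crop1.png

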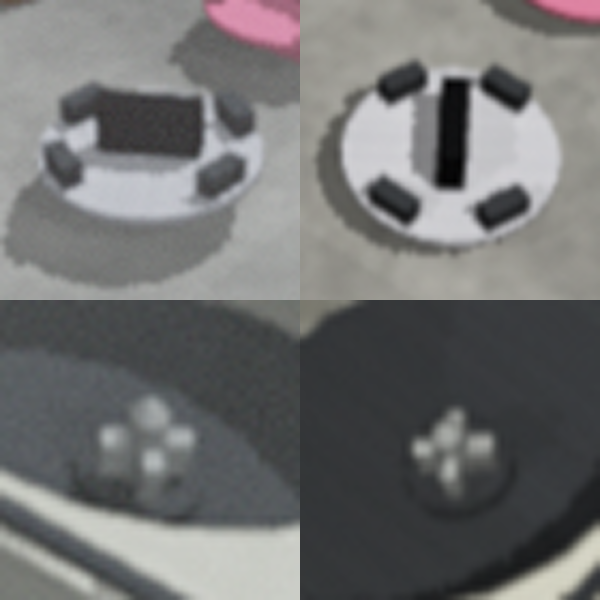

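The rotor (bar along roughly the side image's vertical) is confirmed as the grey-white one. The lower crops show the spindle with its cross of keys. Nose tip is at about scene (364,294.5) and side (186,261). Visible key tops are at scene (357.8,301), (369.2,301), (364.5,305) and side (180.7,267), (190.3,266), (185.3,271.5).

```bash
python3 - <<'E'
from h import *
n1,n2=(364,294.5),(186,260.7)
def tri(qa,qb):
    A=[];B=[]
    for n,q in(("scene",qa),("side",qb)):
        o=np.array(imaging.camera_info(n)["pose"])[:3,3];d=ray(n,q,0)-o;d/=np.linalg.norm(d);P=np.eye(3)-np.outer(d,d);A.append(P);B.append(P@o)
    return np.linalg.solve(sum(A),sum(B))
print('nose',tri(n1,n2),ray("scene",n1,.06),ray("side",n2,.06))
for n,qs in(("scene",[(357.8,301),(369.2,301),(364.5,305)]),("side",[(180.7,267),(190.3,266),(185.3,271.5)])):
    P=np.array([ray(n,q,.049)[:2] for q in qs]);print(n,P.round(4).tolist())
a=cv2.imread('pics/scene0.png');b=cv2.imread('pics/side0.png')
# bar mask: darkest, split from clips
for n,im,(u,v) in(("scene",a,(265,220)),("side",b,(307,197))):
    r=35;sub=im[v-r:v+r,u-r:u+r];hsv=cv2.cvtColor(sub,cv2.COLOR_BGR2HSV)
    m=((sub.min(2)>165)).astype(np.uint8);k,l,st,ce=cv2.connectedComponentsWithStats(m)
    j=1+np.argmax(st[1:,4]);pts=np.argwhere(l==j)[:,::-1]+[u-r,v-r]
    h=cv2.convexHull(pts.astype(np.float32));e=cv2.fitEllipse(h);print(n,'disc',e,ray(n,e[0],.034))
print('pred scene axis', )
# bar edge: side view top face
for q in((306.2-1.0,0),):pass
s=lambda x,y:(272+x*70/300,162+y*70/300)
for q in((455,78),(450,188)):print('bar end side',ray("side",s(*q),.066))
t=lambda x,y:(230+x*70/300,185+y*70/300)
for q in((96,94),(202,98)):print('bar top end scene',ray("scene",t(*q),.066))
# spinner fin ends & deck corners
E
```

```text
nose [0.57646473 0.00141875 0.06298385] [0.57426423 0.0036136  0.06      ] [ 0.57887901 -0.00266058  0.06      ]
scene [[0.5838, -0.0014], [0.5715, 0.0134], [0.5845, 0.0118]]
side [[0.5831, 0.0109], [0.5693, -0.0023], [0.5686, 0.0125]]
scene disc ((263.216796875, 228.40675354003906), (13.68106460571289, 35.643714904785156), 89.42536163330078) [ 0.5155298  -0.27780332  0.034     ]
side disc ((306.8858337402344, 198.82958984375), (37.03950119018555, 51.47626876831055), 95.11029815673828) [ 0.48441515 -0.29407473  0.034     ]
pred scene axis
bar end side [ 0.37091644 -0.41747769  0.066     ]
bar end side [ 0.3374604  -0.35020012  0.066     ]
bar top end scene [ 0.50271704 -0.32075445  0.066     ]
bar top end scene [ 0.47027389 -0.27594861  0.066     ]
```

Measurements agree: nose at (0.577, 0.001, 0.063), fin at about (0.578, 0.198, z 0.138), rotor at about (0.486, -0.295), bar heading about 126°, keys about 42° mod 90. I'll go over the bowl for a close look from the wrist.

>>> {"method": "carry_out", "body": {
  "deltas": [
    {"x":-0.22,"y":-0.115},
    {"x":-0.22,"y":-0.115},
    {"x":-0.22,"y":-0.115},
    {"x":-0.22,"y":-0.115},
    {"x":-0.22,"y":-0.115},
    {"x":-0.22,"y":-0.115},
    {"x":-0.22,"y":-0.115},
    {"x":-0.22,"y":-0.115},
    {"x":-0.22,"y":-0.115},
    {"x":-0.22,"y":-0.115},
    {"x":-0.15,"y":-0.25},
    {"x":-0.15,"y":-0.25},
    {"x":-0.15,"y":-0.25},
    {"x":-0.15,"y":-0.25},
    {"x":-0.15,"y":-0.25},
    {"x":-0.15,"y":-0.25},
    {"x":-0.15,"y":-0.25},
    {"x":-0.15,"y":-0.25},
    {"x":-0.15,"y":-0.25},
    {}
  ]
}}

```text
invalid input at $.deltas[0]: expected keys x, y, z, rx, ry, rz, hand
```

```bash
python3 - <<'E'
from h import *
import pickle
i=imaging.camera_info("wrist");im=snap("wrist","w1.png");pickle.dump(i,open("w1.pkl","wb"))
s=readout.get_state();print(s["ee_pos"],s["tool_rot"],s["joint_pos"]);print(proj("wrist",(.5765,.0014,.062),i),proj("wrist",(.5765,.0014,.05),i))
E
```

```text
[0.17268501 0.65234478 0.30339239] [ 1.29019817e-01  9.91641898e-01 -4.81882613e-04 -3.83344970e-05] [-1.39580913  0.57619162  0.02487851  1.43756776 -0.01500728  1.12898502
 -0.0564805 ]
[-80.97834191 567.26102121] [-72.20776888 556.52470336]
```

View pics/w1.png

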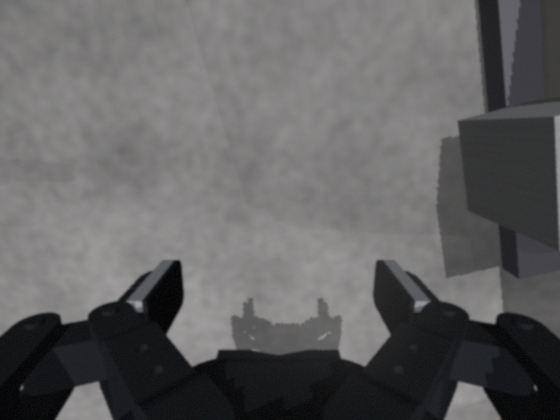

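The view shows only bench and the spinner's end at right; the call was refused because every row needs all seven keys.

>>> {"method": "carry_out", "body": {
  "deltas": [
    {"x":-0.22,"y":-0.115,"z":0,"rx":0,"ry":0,"rz":0,"hand":1},
    {"x":-0.22,"y":-0.115,"z":0,"rx":0,"ry":0,"rz":0,"hand":1},
    {"x":-0.22,"y":-0.115,"z":0,"rx":0,"ry":0,"rz":0,"hand":1},
    {"x":-0.22,"y":-0.115,"z":0,"rx":0,"ry":0,"rz":0,"hand":1},
    {"x":-0.22,"y":-0.115,"z":0,"rx":0,"ry":0,"rz":0,"hand":1},
    {"x":-0.22,"y":-0.115,"z":0,"rx":0,"ry":0,"rz":0,"hand":1},
    {"x":-0.22,"y":-0.115,"z":0,"rx":0,"ry":0,"rz":0,"hand":1},
    {"x":-0.22,"y":-0.115,"z":0,"rx":0,"ry":0,"rz":0,"hand":1},
    {"x":-0.22,"y":-0.115,"z":0,"rx":0,"ry":0,"rz":0,"hand":1},
    {"x":-0.22,"y":-0.115,"z":0,"rx":0,"ry":0,"rz":0,"hand":1},
    {"x":-0.15,"y":-0.25,"z":0,"rx":0,"ry":0,"rz":0,"hand":1},
    {"x":-0.15,"y":-0.25,"z":0,"rx":0,"ry":0,"rz":0,"hand":1},
    {"x":-0.15,"y":-0.25,"z":0,"rx":0,"ry":0,"rz":0,"hand":1},
    {"x":-0.15,"y":-0.25,"z":0,"rx":0,"ry":0,"rz":0,"hand":1},
    {"x":-0.15,"y":-0.25,"z":0,"rx":0,"ry":0,"rz":0,"hand":1},
    {"x":-0.15,"y":-0.25,"z":0,"rx":0,"ry":0,"rz":0,"hand":1},
    {"x":-0.15,"y":-0.25,"z":0,"rx":0,"ry":0,"rz":0,"hand":1},
    {"x":-0.15,"y":-0.25,"z":0,"rx":0,"ry":0,"rz":0,"hand":1},
    {"x":-0.15,"y":-0.25,"z":0,"rx":0,"ry":0,"rz":0,"hand":1},
    {"x":0,"y":0,"z":0,"rx":0,"ry":0,"rz":0,"hand":1},
    {"x":0,"y":0,"z":0,"rx":0,"ry":0,"rz":0,"hand":1}
  ]
}}

```text
invalid input at $.deltas: expected 1 to 20 rows
```

>>> {"method": "carry_out", "body": {
  "deltas": [
    {"x":-0.22,"y":-0.115,"z":0,"rx":0,"ry":0,"rz":0,"hand":1},
    {"x":-0.22,"y":-0.115,"z":0,"rx":0,"ry":0,"rz":0,"hand":1},
    {"x":-0.22,"y":-0.115,"z":0,"rx":0,"ry":0,"rz":0,"hand":1},
    {"x":-0.22,"y":-0.115,"z":0,"rx":0,"ry":0,"rz":0,"hand":1},
    {"x":-0.22,"y":-0.115,"z":0,"rx":0,"ry":0,"rz":0,"hand":1},
    {"x":-0.22,"y":-0.115,"z":0,"rx":0,"ry":0,"rz":0,"hand":1},
    {"x":-0.22,"y":-0.115,"z":0,"rx":0,"ry":0,"rz":0,"hand":1},
    {"x":-0.22,"y":-0.115,"z":0,"rx":0,"ry":0,"rz":0,"hand":1},
    {"x":-0.22,"y":-0.115,"z":0,"rx":0,"ry":0,"rz":0,"hand":1},
    {"x":-0.22,"y":-0.115,"z":0,"rx":0,"ry":0,"rz":0,"hand":1},
    {"x":-0.15,"y":-0.25,"z":0,"rx":0,"ry":0,"rz":0,"hand":1},
    {"x":-0.15,"y":-0.25,"z":0,"rx":0,"ry":0,"rz":0,"hand":1},
    {"x":-0.15,"y":-0.25,"z":0,"rx":0,"ry":0,"rz":0,"hand":1},
    {"x":-0.15,"y":-0.25,"z":0,"rx":0,"ry":0,"rz":0,"hand":1},
    {"x":-0.15,"y":-0.25,"z":0,"rx":0,"ry":0,"rz":0,"hand":1},
    {"x":-0.15,"y":-0.25,"z":0,"rx":0,"ry":0,"rz":0,"hand":1},
    {"x":-0.15,"y":-0.25,"z":0,"rx":0,"ry":0,"rz":0,"hand":1},
    {"x":-0.15,"y":-0.25,"z":0,"rx":0,"ry":0,"rz":0,"hand":1},
    {"x":0,"y":0,"z":0,"rx":0,"ry":0,"rz":0,"hand":1},
    {"x":0,"y":0,"z":0,"rx":0,"ry":0,"rz":0,"hand":1}
  ]
}}

```text
t: 2.2
ee_pos: [0.5449, 0.0642, 0.3038]
tool_rot: [0.13, 0.991, -0.0, -0.0]
ft_force: [0.4, 0.4, 0.3]
width: 0.0854
grip_force: 0.0
```

```bash
python3 - <<'E'
from h import *
import pickle
i=imaging.camera_info("wrist");im=snap("wrist","w2.png");pickle.dump(i,open("w2.pkl","wb"))
s=readout.get_state();print(s["ee_pos"],s["tool_rot"],s["joint_pos"]);p=proj("wrist",(.5765,.0014,.05),i);print(p)
u,v=int(np.clip(p[0],50,510)),int(np.clip(p[1],50,370))
c=cv2.resize(im[v-50:v+50,u-50:u+50],(500,500),interpolation=cv2.INTER_CUBIC)[:,:,::-1]
print(u,v);o=np.zeros((500,800,3),np.uint8);o[:,:500]=c;o[:225,500:]=cv2.resize(im,(300,225))[:,:,::-1];cv2.imwrite('pics/w2c.png',o)
E
```

```text
[0.54467314 0.06570237 0.30375437] [ 1.29121716e-01  9.91628693e-01  2.38810257e-04 -2.48252519e-04] [-0.28555903  0.39002954  0.1149868   1.77760324 -0.05337889  0.97727365
  1.16257743]
[230.97948979 233.64132672]
230 233
```

View pics/w2c.png

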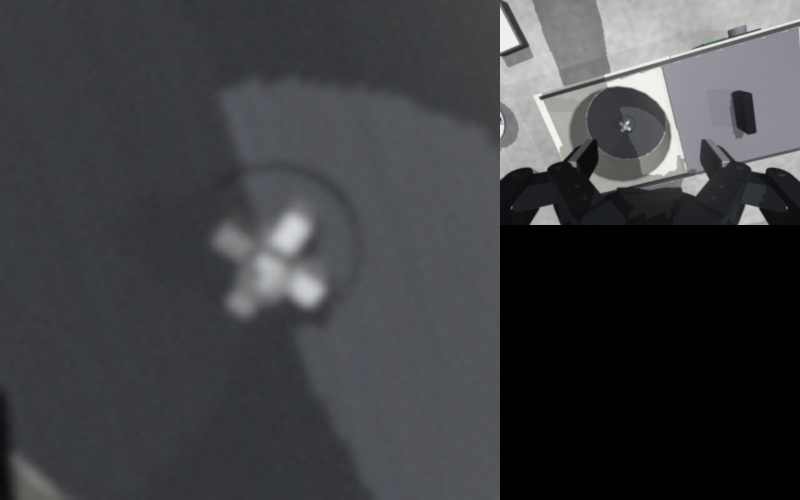

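The picture shows the four key tops at crop (232,240), (292,230), (308,290), (242,303), the nose at (268,270), and the fin at full-image pixel about (452,207).

```bash
python3 - <<'E'
from h import *
import pickle
i=pickle.load(open("w2.pkl","rb"))
f=lambda x,y:(180+x/5,183+y/5)
P=[ray("wrist",f(*q),.05,i)[:2] for q in((232,240),(292,230),(308,290),(242,303))]
print(np.round(P,4).tolist(),np.mean(P,0),'nose',ray("wrist",f(268,270),.062,i))
for a,b in((0,2),(1,3)):
    d=P[b]-P[a];print(np.degrees(np.arctan2(d[1],d[0]))%90,np.linalg.norm(d))
im=cv2.imread('pics/w2.png');s=im[150:270,400:520];m=(s.max(2)<28).astype(np.uint8)
k,l,st,ce=cv2.connectedComponentsWithStats(m);j=1+np.argmax(st[1:,4]);r=cv2.minAreaRect(np.argwhere(l==j)[:,::-1].astype(np.float32)+np.float32([400,150]));print(st[j],r)
bp=cv2.boxPoints(r);Q=[ray("wrist",q,.15,i)[:2].round(4).tolist() for q in bp];print(Q,ray("wrist",r[0],.145,i))
# deck long edges via Hough
E
```

```text
[[0.5724, -0.0025], [0.5735, 0.0106], [0.5875, 0.01], [0.5867, -0.0047]] [0.58002635 0.00338578] nose [0.57724807 0.00583226 0.062     ]
39.583389863744756 0.019655083799376746
40.66544536243502 0.020206459445649454
[55 84  1  1  1] ((455.0, 234.0), (0.0, 0.0), 0.0)
[[0.5908, 0.1867], [0.5908, 0.1867], [0.5908, 0.1867], [0.5908, 0.1867]] [0.59319269 0.18911299 0.145     ]
```

Keys at 40° mod 90 and the spindle at about (0.578, 0.003) agree with the earlier views. Next, on to the rotor.

>>> {"method": "carry_out", "body": {
  "deltas": [
    {"x":-0.026,"y":-0.258,"z":0,"rx":0,"ry":0,"rz":0,"hand":1},
    {"x":-0.026,"y":-0.258,"z":0,"rx":0,"ry":0,"rz":0,"hand":1},
    {"x":-0.026,"y":-0.258,"z":0,"rx":0,"ry":0,"rz":0,"hand":1},
    {"x":-0.026,"y":-0.258,"z":0,"rx":0,"ry":0,"rz":0,"hand":1},
    {"x":-0.026,"y":-0.258,"z":0,"rx":0,"ry":0,"rz":0,"hand":1},
    {"x":-0.026,"y":-0.258,"z":0,"rx":0,"ry":0,"rz":0,"hand":1},
    {"x":-0.026,"y":-0.258,"z":0,"rx":0,"ry":0,"rz":0,"hand":1},
    {"x":-0.026,"y":-0.258,"z":0,"rx":0,"ry":0,"rz":0,"hand":1},
    {"x":-0.026,"y":-0.258,"z":0,"rx":0,"ry":0,"rz":0,"hand":1},
    {"x":0,"y":0,"z":0,"rx":0,"ry":0,"rz":0.0217,"hand":1},
    {"x":0,"y":0,"z":0,"rx":0,"ry":0,"rz":0.0217,"hand":1},
    {"x":0,"y":0,"z":0,"rx":0,"ry":0,"rz":0.0217,"hand":1},
    {"x":0,"y":0,"z":0,"rx":0,"ry":0,"rz":0.0217,"hand":1},
    {"x":0,"y":0,"z":0,"rx":0,"ry":0,"rz":0.0217,"hand":1},
    {"x":0,"y":0,"z":0,"rx":0,"ry":0,"rz":0,"hand":1},
    {"x":0,"y":0,"z":0,"rx":0,"ry":0,"rz":0,"hand":1}
  ]
}}

```text
t: 3.85
ee_pos: [0.4903, -0.2791, 0.3038]
tool_rot: [0.45, 0.893, 0.0, -0.0]
ft_force: [0.1, 0.9, 1.2]
width: 0.0851
grip_force: 0.0
```

```bash
python3 - <<'E'
from h import *
import pickle
i=imaging.camera_info("wrist");im=snap("wrist","w3.png");pickle.dump(i,open("w3.pkl","wb"))
s=readout.get_state();print(s["ee_pos"],s["tool_rot"],s["joint_pos"]);x=R.from_quat(s["tool_rot"]).as_matrix()[:,0];print('heading',np.degrees(np.arctan2(x[1],x[0])))
hsv=cv2.cvtColor(im,cv2.COLOR_RGB2HSV)
g=im[:,:,:].max(2)
p=proj("wrist",(.486,-.295,.034),i);print('pred',p)
m=(g<40).astype(np.uint8);k,l,st,ce=cv2.connectedComponentsWithStats(m)
for j in range(1,k):
    if st[j,4]>60:
        r=cv2.minAreaRect(np.argwhere(l==j)[:,::-1].astype(np.float32));print(st[j],np.round(ce[j]),r)
E
```

```text
[ 0.49015978 -0.27936823  0.30383149] [ 4.50623693e-01  8.92713986e-01  1.36736601e-04 -9.19442748e-05] [ 0.18842288  0.43211329  0.36619958  1.7452385  -0.17978451  0.9973786
  1.25771547]
heading 126.43258756601524
pred [266.64978573 196.71117233]
[512   7  18  22  74] [517.  21.] ((517.4938354492188, 19.933561325073242), (27.018512725830078, 7.73543643951416), 51.009002685546875)
[  49  104   67   54 1720] [ 87. 132.] ((86.15729522705078, 133.2796630859375), (41.43464660644531, 70.42929077148438), 52.02839660644531)
[    0   261   560   159 48076] [263. 368.] ((279.49993896484375, 339.99993896484375), (558.9998779296875, 157.99996948242188), 0.0)
```

View pics/w3.png

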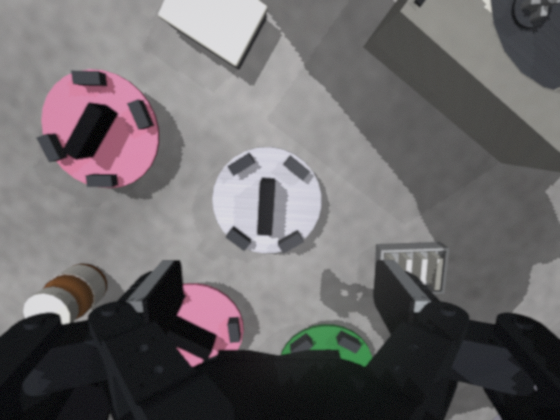

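The wrist view shows the white rotor at about (267,200) with its bar near-vertical from (268,178) to (265,236). The pinks lie left, the jar is at (60,290), and the tray is at (412,265).

```bash
python3 - <<'E'
from h import *
import pickle
i=pickle.load(open("w3.pkl","rb"));im=cv2.imread('pics/w3.png')
u0,v0=205,140;s=im[v0:v0+120,u0:u0+125]
hsv=cv2.cvtColor(s,cv2.COLOR_BGR2HSV)
m=((s.max(2)>175)&((s[:,:,0].astype(int)-s[:,:,2])>3)).astype(np.uint8);m=cv2.morphologyEx(m,cv2.MORPH_OPEN,np.ones((2,2)))
k,l,st,ce=cv2.connectedComponentsWithStats(m);j=1+np.argmax(st[1:,4])
h=cv2.convexHull((np.argwhere(l==j)[:,::-1]+[u0,v0]).astype(np.float32));e=cv2.fitEllipse(h);print(e,ray("wrist",e[0],.034,i))
for q in((e[0][0]-e[1][1]/2,e[0][1]),(e[0][0]+e[1][1]/2,e[0][1])):print(ray("wrist",q,.034,i))
d=(s.max(2)<85).astype(np.uint8);k,l,st,ce=cv2.connectedComponentsWithStats(d);C=[]
for j in range(1,k):
    if 40<st[j,4]<600:
        c=ce[j]+[u0,v0];r=cv2.minAreaRect(np.argwhere(l==j)[:,::-1].astype(np.float32));w=ray("wrist",c,.042,i);print(st[j,4],c,r[1],r[2],w);C.append((st[j,4],w))
E
```

```text
((267.2476806640625, 200.5460662841797), (106.10592651367188, 108.68712615966797), 97.40498352050781) [ 0.48905971 -0.29809569  0.034     ]
[ 0.441047   -0.33363572  0.034     ]
[ 0.53708009 -0.26254999  0.034     ]
187 [241.37967914 163.62032086] (8.231931686401367, 23.49530792236328) 59.03623962402344 [ 0.44336395 -0.2805903   0.042     ]
236 [238.59322034 237.44067797] (21.882957458496094, 11.447443962097168) 34.695152282714844 [ 0.48731298 -0.34923716  0.042     ]
71 [288.12676056 237.46478873] (3.991847038269043, 21.449525833129883) 64.79888153076172 [ 0.53143351 -0.31661727  0.042     ]
```

Disc measures 119 mm at (0.489, -0.298), as it should. Bar heading is about 124.5°. I'll descend to TCP z 0.112 and grip.

>>> {"method": "carry_out", "body": {
  "deltas": [
    {"x":-0.048,"y":-0.04,"z":0,"rx":0,"ry":0,"rz":0,"hand":1},
    {"x":-0.047,"y":-0.04,"z":0,"rx":0,"ry":0,"rz":0,"hand":1},
    {"x":0,"y":0,"z":0,"rx":0,"ry":0,"rz":0.0055,"hand":1},
    {"x":0,"y":0,"z":0.2,"rx":0,"ry":0,"rz":0,"hand":1},
    {"x":0,"y":0,"z":0.2,"rx":0,"ry":0,"rz":0,"hand":1},
    {"x":0,"y":0,"z":0.2,"rx":0,"ry":0,"rz":0,"hand":1},
    {"x":0,"y":0,"z":0.2,"rx":0,"ry":0,"rz":0,"hand":1},
    {"x":0,"y":0,"z":0.2,"rx":0,"ry":0,"rz":0,"hand":1},
    {"x":0,"y":0,"z":0.14,"rx":0,"ry":0,"rz":0,"hand":1},
    {"x":0,"y":0,"z":0.08,"rx":0,"ry":0,"rz":0,"hand":1},
    {"x":0,"y":0,"z":0.06,"rx":0,"ry":0,"rz":0,"hand":1},
    {"x":0,"y":0,"z":0,"rx":0,"ry":0,"rz":0,"hand":1}
  ]
}}

```text
t: 5.1
ee_pos: [0.4881, -0.2991, 0.1113]
tool_rot: [0.469, 0.883, 0.0, -0.0]
ft_force: [0.7, 0.6, -0.1]
width: 0.0854
grip_force: 0.0
```

>>> {"method": "carry_out", "body": {
  "deltas": [
    {"x":0,"y":0,"z":0,"rx":0,"ry":0,"rz":0,"hand":0},
    {"x":0,"y":0,"z":0,"rx":0,"ry":0,"rz":0,"hand":0},
    {"x":0,"y":0,"z":0,"rx":0,"ry":0,"rz":0,"hand":0},
    {"x":0,"y":0,"z":0,"rx":0,"ry":0,"rz":0,"hand":0},
    {"x":0,"y":0,"z":0,"rx":0,"ry":0,"rz":0,"hand":0},
    {"x":0,"y":0,"z":0,"rx":0,"ry":0,"rz":0,"hand":0},
    {"x":0,"y":0,"z":0,"rx":0,"ry":0,"rz":0,"hand":0},
    {"x":0,"y":0,"z":0,"rx":0,"ry":0,"rz":0,"hand":0},
    {"x":0,"y":0,"z":0,"rx":0,"ry":0,"rz":0,"hand":0},
    {"x":0,"y":0,"z":0,"rx":0,"ry":0,"rz":0,"hand":0}
  ]
}}

```text
t: 6.1
ee_pos: [0.4886, -0.2991, 0.1124]
tool_rot: [0.468, 0.884, 0.0, 0.0]
ft_force: [-0.3, -0.1, 6.4]
width: 0.0148
grip_force: 58.7
```

>>> {"method": "carry_out", "body": {
  "deltas": [
    {"x":0,"y":0,"z":-0.1,"rx":0,"ry":0,"rz":0,"hand":0},
    {"x":0,"y":0,"z":-0.2,"rx":0,"ry":0,"rz":0,"hand":0},
    {"x":0,"y":0,"z":-0.2,"rx":0,"ry":0,"rz":0,"hand":0},
    {"x":0,"y":0,"z":-0.2,"rx":0,"ry":0,"rz":0,"hand":0},
    {"x":0,"y":0,"z":-0.2,"rx":0,"ry":0,"rz":0,"hand":0},
    {"x":0,"y":0,"z":-0.1,"rx":0,"ry":0,"rz":0,"hand":0},
    {"x":0,"y":0,"z":0,"rx":0,"ry":0,"rz":0,"hand":0},
    {"x":0,"y":0,"z":0,"rx":0,"ry":0,"rz":0,"hand":0}
  ]
}}

```text
t: 6.9
ee_pos: [0.488, -0.2986, 0.261]
tool_rot: [0.468, 0.884, 0.0, -0.001]
ft_force: [-0.5, 0.1, -4.0]
width: 0.0148
grip_force: 59.4
```

```bash
python3 - <<'E'
from h import *
import pickle
i=imaging.camera_info("wrist");s=readout.get_state();im=snap("wrist","w4.png");pickle.dump((i,s["ee_pos"],s["tool_rot"]),open("w4.pkl","wb"))
print(s["ee_pos"],s["ft_force"],s["torque"],s["width"])
E
```

```text
[ 0.48797354 -0.29861754  0.26103942] [-0.47277769  0.11561211 -3.95700949] [ 0.00625509  0.01005336 -0.00117738] 0.014826813034176685
```

View pics/w4.png

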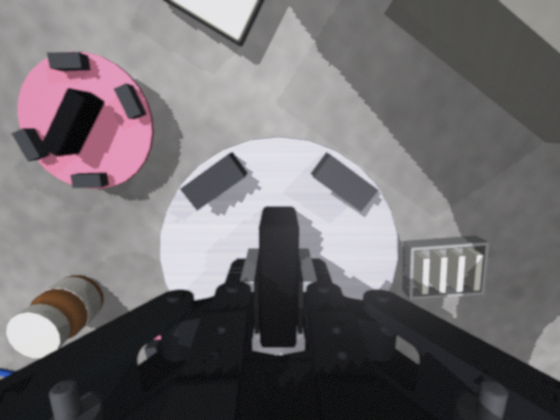

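The rotor hangs level in the grip: disc edges at u=161 and 398, top at v=138. It is centred laterally, with clips ahead of the bar as expected.

```bash
python3 - <<'E'
from h import *
import pickle
i,p,q=pickle.load(open("w4.pkl","rb"));M=R.from_quat(q).as_matrix()
z=p[2]-.112+.034
for uv in((280,138),(161,245),(398,245)):print((M.T@(ray("wrist",uv,z,i)-p)).round(4))
off=(M.T@(ray("wrist",(280,138),z,i)-p))[0]-.06
c=p+M[:,0]*off;print('rotor centre',c,'heading',np.degrees(np.arctan2(M[1,0],M[0,0])))
d=np.array([.5775,.0025,0])-c;d[2]=0;print('tool shift units',(M.T@d)/.15)
E
```

```text
[0.0587 0.0004 0.0781]
[ 0.0067 -0.0589  0.078 ]
[0.0067 0.0594 0.078 ]
rotor centre [ 0.48870041 -0.29968921  0.26103809] heading 124.14749816273982
tool shift units [1.33496539e+00 1.62077748e+00 6.92713704e-04]
```

>>> {"method": "carry_out", "body": {
  "deltas": [
    {"x":0.167,"y":0.2026,"z":0,"rx":0,"ry":0,"rz":0,"hand":0},
    {"x":0.167,"y":0.2026,"z":0,"rx":0,"ry":0,"rz":0,"hand":0},
    {"x":0.167,"y":0.2026,"z":0,"rx":0,"ry":0,"rz":0,"hand":0},
    {"x":0.167,"y":0.2026,"z":0,"rx":0,"ry":0,"rz":0,"hand":0},
    {"x":0.167,"y":0.2026,"z":0,"rx":0,"ry":0,"rz":0,"hand":0},
    {"x":0.167,"y":0.2026,"z":0,"rx":0,"ry":0,"rz":0,"hand":0},
    {"x":0.167,"y":0.2026,"z":0,"rx":0,"ry":0,"rz":0,"hand":0},
    {"x":0.166,"y":0.2026,"z":0,"rx":0,"ry":0,"rz":0,"hand":0},
    {"x":0,"y":0,"z":0,"rx":0,"ry":0,"rz":-0.0162,"hand":0},
    {"x":0,"y":0,"z":0,"rx":0,"ry":0,"rz":0,"hand":0},
    {"x":0,"y":0,"z":0.14,"rx":0,"ry":0,"rz":0,"hand":0},
    {"x":0,"y":0,"z":0.14,"rx":0,"ry":0,"rz":0,"hand":0},
    {"x":0,"y":0,"z":0.14,"rx":0,"ry":0,"rz":0,"hand":0},
    {"x":0,"y":0,"z":0.1,"rx":0,"ry":0,"rz":0,"hand":0},
    {"x":0,"y":0,"z":0,"rx":0,"ry":0,"rz":0,"hand":0},
    {"x":0,"y":0,"z":0,"rx":0,"ry":0,"rz":0,"hand":0}
  ]
}}

```text
t: 8.55
ee_pos: [0.5769, 0.002, 0.1836]
tool_rot: [0.424, 0.906, -0.001, -0.0]
ft_force: [0.5, -0.1, -3.3]
width: 0.0152
grip_force: 59.5
```

```bash
python3 - <<'E'
from h import *
s=readout.get_state();M=R.from_quat(s["tool_rot"]).as_matrix();p=s["ee_pos"]
print(p,p-.0013*M[:,0],np.degrees(np.arctan2(M[1,0],M[0,0])),s["ft_force"],s["torque"])
for n in("scene","side"):
    im=snap(n,n+'1.png')
E
python3 - <<'E'
import cv2,numpy as np
a=cv2.imread('pics/scene1.png')[200:380,250:450];b=cv2.imread('pics/side1.png')[180:360,90:290]
cv2.imwrite('pics/c2.png',np.hstack([cv2.resize(x,(400,360),interpolation=cv2.INTER_CUBIC) for x in(a,b)]))
E
```

```text
[0.57686262 0.00195363 0.18362913] [0.57769449 0.00095464 0.18362877] 129.78429579831015 [ 0.47108243 -0.09885533 -3.27562236] [0.00060301 0.00851841 0.04493249]
```

View pics/c2.png

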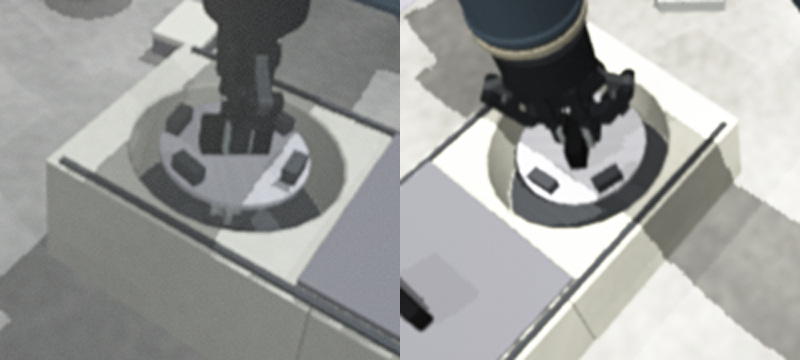

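Rotor is held inside the bowl over the spindle, with clearance all round. Lowering onto the nose.

>>> {"method": "carry_out", "body": {
  "deltas": [
    {"x":0,"y":0,"z":0.022,"rx":0,"ry":0,"rz":0,"hand":0},
    {"x":0,"y":0,"z":0.022,"rx":0,"ry":0,"rz":0,"hand":0},
    {"x":0,"y":0,"z":0.022,"rx":0,"ry":0,"rz":0,"hand":0},
    {"x":0,"y":0,"z":0.022,"rx":0,"ry":0,"rz":0,"hand":0},
    {"x":0,"y":0,"z":0,"rx":0,"ry":0,"rz":0,"hand":0}
  ]
}}

```text
t: 9.15
ee_pos: [0.5771, 0.0032, 0.1702]
tool_rot: [0.423, 0.906, -0.0, -0.0]
ft_force: [-0.3, -0.5, -4.2]
width: 0.0148
grip_force: 59.6
```

>>> {"method": "carry_out", "body": {
  "deltas": [
    {"x":0,"y":0,"z":0.02,"rx":0,"ry":0,"rz":0,"hand":0},
    {"x":0,"y":0,"z":0.02,"rx":0,"ry":0,"rz":0,"hand":0},
    {"x":0,"y":0,"z":0.02,"rx":0,"ry":0,"rz":0,"hand":0},
    {"x":0,"y":0,"z":0,"rx":0,"ry":0,"rz":0,"hand":0}
  ]
}}

```text
t: 9.55
ee_pos: [0.5776, 0.0033, 0.1614]
tool_rot: [0.423, 0.906, 0.0, 0.0]
ft_force: [2.8, 0.1, -5.4]
width: 0.0146
grip_force: 59.6
```

>>> {"method": "carry_out", "body": {
  "deltas": [
    {"x":0,"y":0,"z":0.014,"rx":0,"ry":0,"rz":0,"hand":0},
    {"x":0,"y":0,"z":0.014,"rx":0,"ry":0,"rz":0,"hand":0},
    {"x":0,"y":0,"z":0,"rx":0,"ry":0,"rz":0,"hand":0}
  ]
}}

```text
t: 9.85
ee_pos: [0.5775, 0.0033, 0.1574]
tool_rot: [0.423, 0.906, 0.0, 0.0]
ft_force: [3.6, 0.6, -5.2]
width: 0.015
grip_force: 59.5
```

Already below the key tops with no reaction, so it is engaged. Continuing down.

>>> {"method": "carry_out", "body": {
  "deltas": [
    {"x":0,"y":0,"z":0.02,"rx":0,"ry":0,"rz":0,"hand":0},
    {"x":0,"y":0,"z":0.02,"rx":0,"ry":0,"rz":0,"hand":0},
    {"x":0,"y":0,"z":0.018,"rx":0,"ry":0,"rz":0,"hand":0},
    {"x":0,"y":0,"z":0,"rx":0,"ry":0,"rz":0,"hand":0},
    {"x":0,"y":0,"z":0,"rx":0,"ry":0,"rz":0,"hand":0}
  ]
}}

```text
t: 10.35
ee_pos: [0.5776, 0.0033, 0.1486]
tool_rot: [0.423, 0.906, 0.0, 0.0]
ft_force: [4.6, 0.6, -6.6]
width: 0.0151
grip_force: 59.2
```

>>> {"method": "carry_out", "body": {
  "deltas": [
    {"x":0,"y":0,"z":0.01,"rx":0,"ry":0,"rz":0,"hand":0},
    {"x":0,"y":0,"z":0.01,"rx":0,"ry":0,"rz":0,"hand":0},
    {"x":0,"y":0,"z":0,"rx":0,"ry":0,"rz":0,"hand":0},
    {"x":0,"y":0,"z":0,"rx":0,"ry":0,"rz":0,"hand":0}
  ]
}}

```text
t: 10.75
ee_pos: [0.5777, 0.0032, 0.1483]
tool_rot: [0.423, 0.906, 0.001, 0.001]
ft_force: [-3.5, 2.3, 25.9]
width: 0.0152
grip_force: 63.8
```

Seated: 26 N reaction at underside height of about 36 mm. I'll ease off, release and retreat.

>>> {"method": "carry_out", "body": {
  "deltas": [
    {"x":0,"y":0,"z":-0.016,"rx":0,"ry":0,"rz":0,"hand":0},
    {"x":0,"y":0,"z":0,"rx":0,"ry":0,"rz":0,"hand":0.6},
    {"x":0,"y":0,"z":0,"rx":0,"ry":0,"rz":0,"hand":0.6},
    {"x":0,"y":0,"z":0,"rx":0,"ry":0,"rz":0,"hand":0.6},
    {"x":0,"y":0,"z":0,"rx":0,"ry":0,"rz":0,"hand":0.6},
    {"x":0,"y":0,"z":0,"rx":0,"ry":0,"rz":0,"hand":0.6},
    {"x":0,"y":0,"z":0,"rx":0,"ry":0,"rz":0,"hand":0.6},
    {"x":0,"y":0,"z":-0.05,"rx":0,"ry":0,"rz":0,"hand":0.6},
    {"x":0,"y":0,"z":-0.15,"rx":0,"ry":0,"rz":0,"hand":0.6},
    {"x":0,"y":0,"z":-0.22,"rx":0,"ry":0,"rz":0,"hand":0.6},
    {"x":0,"y":0,"z":-0.22,"rx":0,"ry":0,"rz":0,"hand":0.6},
    {"x":0,"y":0,"z":-0.22,"rx":0,"ry":0,"rz":0,"hand":0.6},
    {"x":0,"y":0,"z":-0.22,"rx":0,"ry":0,"rz":0,"hand":0.6},
    {"x":0,"y":0,"z":0,"rx":0,"ry":0,"rz":0,"hand":0.6},
    {"x":0,"y":0,"z":0,"rx":0,"ry":0,"rz":0,"hand":0.6}
  ]
}}

```text
t: 12.25
ee_pos: [0.5773, 0.0032, 0.3111]
tool_rot: [0.423, 0.906, 0.001, 0.001]
ft_force: [-0.1, 0.1, -0.8]
width: 0.051
grip_force: 0.0
```

```bash
python3 - <<'E'
from h import *
import pickle
s=readout.get_state();i=imaging.camera_info("wrist");im=snap("wrist","w5.png");pickle.dump((i,s["ee_pos"],s["tool_rot"]),open("w5.pkl","wb"))
a=snap("scene","scene2.png")
M=R.from_quat(s["tool_rot"]).as_matrix();print(s["ee_pos"],np.degrees(np.arctan2(M[1,0],M[0,0])),s["joint_pos"])
o=np.zeros((450,800,3),np.uint8);o[:375,:400]=cv2.resize(im[:,:,::-1],(400,300)).repeat(1,0)[:300].copy() if 0 else cv2.resize(im[:,:,::-1],(400,375));o[:375,400:]=cv2.resize(a[210:370,270:540][:,:,::-1],(400,375));cv2.imwrite('pics/c3.png',o[:375])
E
```

```text
[0.57725954 0.00315572 0.31114849] 129.96660943898618 [-0.31928022  0.44215661  0.35068016  1.70286966 -0.17327585  1.0253131
  0.78787991]
```

View pics/c3.png

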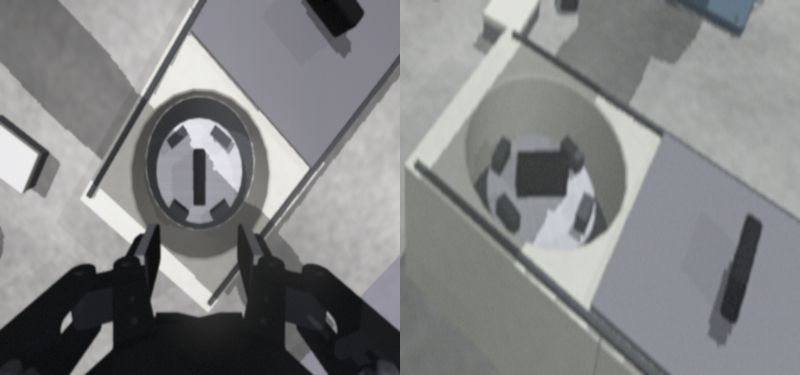

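The rotor sits low and level in the bowl, concentric with it. The cover is still open, with its fin upright. From the rails I'll get the spinner's yaw.

```bash
python3 - <<'E'
from h import *
import pickle
i,p,q=pickle.load(open("w5.pkl","rb"))
f=lambda x,y:(x*1.4,y*1.12)
def hd(a,b,z):
    A=ray("wrist",f(*a),z,i);B=ray("wrist",f(*b),z,i);d=B-A;print(A.round(3),B.round(3),np.degrees(np.arctan2(d[1],d[0])))
hd((207,305),(395,66),.114);hd((90,195),(188,33),.114);hd((190,35),(310,167),.116)
hd((152,155),(248,155),.070)
for n,pts in(("scene0",None),("side0",None)):
    im=cv2.imread(f'pics/{n}.png');m=(im.max(2)<40).astype(np.uint8);k,l,st,ce=cv2.connectedComponentsWithStats(m);c=(501,324) if n[1]=='c' else (88,327)
    lab=l[c[1],c[0]];r=cv2.minAreaRect(np.argwhere(l==lab)[:,::-1].astype(np.float32));bp=cv2.boxPoints(r);print(n,st[lab],ce[lab],ray(n[:-1],ce[lab],.133),[ray(n[:-1],b,.14)[:2].round(3).tolist() for b in bp])
E
```

```text
[ 0.676 -0.097  0.114] [0.675 0.221 0.114] 90.10480053669784
[ 0.484 -0.094  0.114] [0.485 0.095 0.114] 89.61922624293281
[0.488 0.095 0.116] [0.669 0.099 0.116] 1.3316792650777491
[ 0.516 -0.024  0.07 ] [0.617 0.061 0.07 ] 39.99324712868986
scene0 [     0      0    560    420 228016] [274.69002614 214.70614343] [ 0.56993938 -0.19704234  0.133     ] [[-0.585, -4.797], [-4.693, -0.55], [0.677, 0.28], [1.04, -0.162]]
side0 [ 71 313  36  33 405] [ 88.82716049 328.89135802] [0.57554749 0.19702145 0.133     ] [[0.61, 0.205], [0.612, 0.19], [0.536, 0.19], [0.535, 0.204]]
```

Spinner yaw is about 0 and the fin is at (0.577, 0.197). I'll straddle it with the fingers along y.

>>> {"method": "carry_out", "body": {
  "deltas": [
    {"x":0,"y":0,"z":0,"rx":0,"ry":0,"rz":-0.0232,"hand":0.8},
    {"x":0,"y":0,"z":0,"rx":0,"ry":0,"rz":-0.0232,"hand":0.8},
    {"x":0,"y":0,"z":0,"rx":0,"ry":0,"rz":-0.0232,"hand":0.8},
    {"x":0,"y":0,"z":0,"rx":0,"ry":0,"rz":-0.0232,"hand":0.8},
    {"x":0,"y":0,"z":0,"rx":0,"ry":0,"rz":-0.0232,"hand":0.8},
    {"x":0,"y":0,"z":0,"rx":0,"ry":0,"rz":-0.023,"hand":0.8},
    {"x":0,"y":0.215,"z":0,"rx":0,"ry":0,"rz":0,"hand":0.8},
    {"x":0,"y":0.215,"z":0,"rx":0,"ry":0,"rz":0,"hand":0.8},
    {"x":0,"y":0.215,"z":0,"rx":0,"ry":0,"rz":0,"hand":0.8},
    {"x":0,"y":0.215,"z":0,"rx":0,"ry":0,"rz":0,"hand":0.8},
    {"x":0,"y":0.215,"z":0,"rx":0,"ry":0,"rz":0,"hand":0.8},
    {"x":0,"y":0.215,"z":0,"rx":0,"ry":0,"rz":0,"hand":0.8},
    {"x":0,"y":0,"z":0,"rx":0,"ry":0,"rz":0,"hand":0.8},
    {"x":0,"y":0,"z":0.15,"rx":0,"ry":0,"rz":0,"hand":0.8},
    {"x":0,"y":0,"z":0.15,"rx":0,"ry":0,"rz":0,"hand":0.8},
    {"x":0,"y":0,"z":0.15,"rx":0,"ry":0,"rz":0,"hand":0.8},
    {"x":0,"y":0,"z":0,"rx":0,"ry":0,"rz":0,"hand":0.8}
  ]
}}

```text
t: 14.05
ee_pos: [0.5754, 0.1956, 0.2389]
tool_rot: [0.0, 1.0, -0.001, -0.003]
ft_force: [-1.0, 0.4, 0.4]
width: 0.0683
grip_force: 0.0
```

```bash
python3 - <<'E'
from h import *
s=readout.get_state();i=imaging.camera_info("wrist");p=s["ee_pos"];im=snap("wrist","w6.png");print(p,s["tool_rot"],s["ft_force"])
cv2.imwrite('pics/w6s.png',cv2.resize(im[:,:,::-1],(420,315)))
E
```

```text
[0.57538108 0.19556289 0.23888543] [ 7.86830658e-05  9.99993277e-01 -1.46579277e-03 -3.36036728e-03] [-0.99736576  0.4032052   0.3975804 ]
```

View pics/w6s.png

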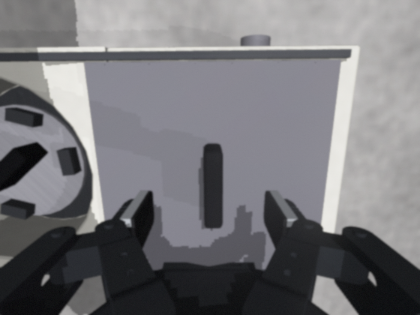

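The fin (213,187) lies centred between the open fingers. Descending and gripping.

>>> {"method": "carry_out", "body": {
  "deltas": [
    {"x":0,"y":0,"z":0.1,"rx":0,"ry":0,"rz":0,"hand":0.8},
    {"x":0,"y":0,"z":0.1,"rx":0,"ry":0,"rz":0,"hand":0.8},
    {"x":0,"y":0,"z":0.08,"rx":0,"ry":0,"rz":0,"hand":0.8},
    {"x":0,"y":0,"z":0,"rx":0,"ry":0,"rz":0,"hand":0},
    {"x":0,"y":0,"z":0,"rx":0,"ry":0,"rz":0,"hand":0},
    {"x":0,"y":0,"z":0,"rx":0,"ry":0,"rz":0,"hand":0},
    {"x":0,"y":0,"z":0,"rx":0,"ry":0,"rz":0,"hand":0},
    {"x":0,"y":0,"z":0,"rx":0,"ry":0,"rz":0,"hand":0},
    {"x":0,"y":0,"z":0,"rx":0,"ry":0,"rz":0,"hand":0},
    {"x":0,"y":0,"z":0,"rx":0,"ry":0,"rz":0,"hand":0},
    {"x":0,"y":0,"z":0,"rx":0,"ry":0,"rz":0,"hand":0}
  ]
}}

```text
t: 15.2
ee_pos: [0.5776, 0.1969, 0.2018]
tool_rot: [-0.0, 1.0, 0.0, 0.001]
ft_force: [-0.4, 0.5, 6.7]
width: 0.0131
grip_force: 59.1
```

>>> {"method": "carry_out", "body": {
  "deltas": [
    {"x":0,"y":-0.08,"z":0,"rx":0,"ry":0,"rz":0,"hand":0},
    {"x":0,"y":-0.13,"z":0,"rx":0,"ry":0,"rz":0,"hand":0},
    {"x":0,"y":-0.13,"z":0,"rx":0,"ry":0,"rz":0,"hand":0},
    {"x":0,"y":-0.13,"z":0,"rx":0,"ry":0,"rz":0,"hand":0},
    {"x":0,"y":-0.13,"z":0,"rx":0,"ry":0,"rz":0,"hand":0},
    {"x":0,"y":-0.13,"z":0,"rx":0,"ry":0,"rz":0,"hand":0},
    {"x":0,"y":-0.13,"z":0,"rx":0,"ry":0,"rz":0,"hand":0},
    {"x":0,"y":-0.13,"z":0,"rx":0,"ry":0,"rz":0,"hand":0},
    {"x":0,"y":-0.13,"z":0,"rx":0,"ry":0,"rz":0,"hand":0},
    {"x":0,"y":-0.08,"z":0,"rx":0,"ry":0,"rz":0,"hand":0},
    {"x":0,"y":-0.04,"z":0,"rx":0,"ry":0,"rz":0,"hand":0},
    {"x":0,"y":0,"z":0,"rx":0,"ry":0,"rz":0,"hand":0}
  ]
}}

```text
t: 16.4
ee_pos: [0.579, 0.0093, 0.2018]
tool_rot: [0.001, 1.0, -0.0, 0.002]
ft_force: [5.1, -1.3, 1.3]
width: 0.0126
grip_force: 58.9
```

Small steps now, until the end stop answers.

>>> {"method": "carry_out", "body": {
  "deltas": [
    {"x":0,"y":-0.02,"z":0,"rx":0,"ry":0,"rz":0,"hand":0},
    {"x":0,"y":-0.02,"z":0,"rx":0,"ry":0,"rz":0,"hand":0},
    {"x":0,"y":-0.015,"z":0,"rx":0,"ry":0,"rz":0,"hand":0},
    {"x":0,"y":0,"z":0,"rx":0,"ry":0,"rz":0,"hand":0}
  ]
}}

```text
t: 16.8
ee_pos: [0.579, 0.0048, 0.2018]
tool_rot: [-0.001, 1.0, 0.002, 0.002]
ft_force: [4.7, 8.3, 1.5]
width: 0.0127
grip_force: 59.2
```

>>> {"method": "carry_out", "body": {
  "deltas": [
    {"x":0,"y":-0.02,"z":0,"rx":0,"ry":0,"rz":0,"hand":0},
    {"x":0,"y":0,"z":0,"rx":0,"ry":0,"rz":0,"hand":0},
    {"x":0,"y":0,"z":0,"rx":0,"ry":0,"rz":0,"hand":0}
  ]
}}

```text
t: 17.1
ee_pos: [0.579, 0.0045, 0.2018]
tool_rot: [-0.002, 1.0, 0.003, 0.002]
ft_force: [4.5, 16.0, 2.9]
width: 0.013
grip_force: 59.3
```

The force rises with no motion, so the cover is at its end stop. Release and retreat.

>>> {"method": "carry_out", "body": {
  "deltas": [
    {"x":0,"y":0.02,"z":0,"rx":0,"ry":0,"rz":0,"hand":0},
    {"x":0,"y":0,"z":0,"rx":0,"ry":0,"rz":0,"hand":0.8},
    {"x":0,"y":0,"z":0,"rx":0,"ry":0,"rz":0,"hand":0.8},
    {"x":0,"y":0,"z":0,"rx":0,"ry":0,"rz":0,"hand":0.8},
    {"x":0,"y":0,"z":0,"rx":0,"ry":0,"rz":0,"hand":0.8},
    {"x":0,"y":0,"z":0,"rx":0,"ry":0,"rz":0,"hand":0.8},
    {"x":0,"y":0,"z":0,"rx":0,"ry":0,"rz":0,"hand":0.8},
    {"x":0,"y":0,"z":0,"rx":0,"ry":0,"rz":0,"hand":0.8},
    {"x":0,"y":0,"z":-0.1,"rx":0,"ry":0,"rz":0,"hand":0.8},
    {"x":0,"y":0,"z":-0.2,"rx":0,"ry":0,"rz":0,"hand":0.8},
    {"x":0,"y":0,"z":-0.2,"rx":0,"ry":0,"rz":0,"hand":0.8},
    {"x":0,"y":0,"z":-0.2,"rx":0,"ry":0,"rz":0,"hand":0.8},
    {"x":0,"y":0,"z":0,"rx":0,"ry":0,"rz":0,"hand":0.8},
    {"x":0,"y":0,"z":0,"rx":0,"ry":0,"rz":0,"hand":0.8}
  ]
}}

```text
t: 18.5
ee_pos: [0.5773, 0.0024, 0.3062]
tool_rot: [-0.0, 1.0, 0.0, 0.001]
ft_force: [0.5, -0.1, -0.5]
width: 0.0686
grip_force: 0.0
```

```bash
python3 - <<'E'
from h import *
s=readout.get_state();i=imaging.camera_info("wrist");im=snap("wrist","w7.png");print(s["ee_pos"],s["ft_force"],s["width"])
s2=im[100:330,190:370];m=(s2.max(2)<45).astype(np.uint8);k,l,st,ce=cv2.connectedComponentsWithStats(m)
for j in range(1,k):
    if st[j,4]>150:print(st[j],ray("wrist",ce[j]+[190,100],.14,i))
for f in np.arange(0,1):pass
a=imaging.capture("side")
g=a.max(2)<40;k,l,st,ce=cv2.connectedComponentsWithStats(g.astype(np.uint8))
q=proj("side",(.578,.003,.138));print(q,[(st[j,4],ce[j].round(1).tolist(),ray("side",ce[j],.133).round(4).tolist()) for j in range(1,k) if np.hypot(*(ce[j]-q))<25 and st[j,4]>60])
E
```

```text
[0.57730451 0.00239025 0.30615415] [ 0.50471077 -0.05657103 -0.51129165] 0.06856213495074799
[  84   75   16   80 1160] [0.57841814 0.00282196 0.14      ]
[  0 155  15  74 801] [ 0.64002194 -0.06688741  0.14      ]
[168 193  12  36 213] [0.66144046 0.07417653 0.14      ]
[175.96659903 242.78017921] [(np.int32(340), [176.1, 244.1], [0.5789, 0.0034, 0.133])]
```

The fin now sits on the spindle axis: (0.578, 0.003) from two views. The cover is shut, the arm is clear, and I'm handing in.

```bash
python3 -c "
from rig import order;print(order.close_job())"
```

```text
the job is handed in; nothing more can be done
None
```

The rotor is fully home on the spindle and the cover is shut against its end stop. The job was handed in at about 18.6 s of the 72 s limit with the arm clear and the jar, slide box and cassette tray untouched; no verdict was returned.

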